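# Clamp the clip-top box and stack the tins on it

## Task

Put away the dry stores: swing the wire bail that leans back over the lid of the white clip-top box over to the front and press it fully down, so that it clamps the lid, leaving the box where it stands. Then set the larger metal tin gently and squarely on the middle of the box's lid, and then the smaller tin on the middle of the larger one, so that all three make one straight column with their long sides parallel. Do not disturb the mug, the pepper mill or the onion.

Things in the scene. Friction and masses are not known exactly. Their poses are not given: they have to be found in the camera images.
- store_box: white ceramic clip-top box with a flat wooden lid, 2.4 kg, loose on the worktop. 110 mm deep (own x), 160 mm wide (own y), 100 mm high; the lid measures 114 x 164 mm. Origin: centre of the underside; z up; own -x is the front, towards the robot, with a steel tongue on the lid. The bail's pivots are on its two sides, 20 mm in front of the origin, 70 mm above the worktop.
- lid_top (a point): centre of the lid's flat upper face, 100 mm above the worktop. The lid is in its place and does not move; only the bail is open.
- bail (a joint): swing of the bail, a U of 6 mm steel wire across the box's whole width, rad. 0: leaning back over the lid against its stop; 0.72: straight up; it grows as it swings over towards the front; 2.12: its stop, fully down in front of the lid's front edge, 10 degrees above level. Its pivots are stiff: it stays where it is left and moves with about 1 N on the crossbar. It starts between 0 and 0.25.
- bail_bar (a point): middle of the bail's crossbar: 6 mm thick, 176 mm long, along the box's y; 65 mm from the pivots. Its centre is 119 mm above the worktop at 0 (23 mm behind the lid's centre, 16 mm clear above the lid), 135 mm at the top of its swing, and 81 mm when fully down (84 mm in front of the lid's centre).
- tin_large: larger closed metal tin with a flat lid: 66 mm (own x) x 140 mm (own y) x 52 mm high, 0.25 to 0.5 kg. Origin: centre of the underside; z up.
- tin_small: smaller closed metal tin with a flat lid: 56 mm (own x) x 100 mm (own y) x 44 mm high, 0.15 to 0.3 kg. Origin: centre of the underside; z up. The two tins stand left and right of the box; which is where varies.
- mug: cream mug, 82 x 120 x 94 mm, a bystander behind the work. Origin: centre of the underside.
- mill: brown wooden pepper mill, 58 mm across, 170 mm high, a bystander behind the work. Origin: centre of the underside.
- onion: brown onion, 83 mm across, 94 mm high, a bystander behind the work. Origin: centre of the underside.
Mind the look-alikes: they are no part of the job. Leave any green look-alike of the tin_small alone.

How it is judged:
On the way, in this order (a step that is already met when the one before it is completed fails the run):
1. the bail is swung over and fully down in front (value of joint bail above 2.03 rad), for 0.2 s.
2. the larger tin stands released on the middle of the lid (horizontal distance between tin_large and lid_top below 0.016 m and z of tin_large in the frame of lid_top between -0.005 and 0.005 m and angle between the y axis of tin_large and the y axis of store_box, either way round below 0.16 rad and angle between tin_large's own z axis and vertical below 0.06 rad and contact force between the fingers and tin_large below 0.1 N), for 0.2 s.
3. the smaller tin stands on the middle of the larger one (horizontal distance between tin_small and tin_large below 0.016 m and z of tin_small in the frame of tin_large between 0.047 and 0.057 m and angle between the y axis of tin_small and the y axis of tin_large, either way round below 0.16 rad), for 0.2 s.
At the end, for the whole second after the job is handed in: Bail down (over 2.03 rad); box upright, within 60 mm of its start; larger tin flat on the lid, smaller flat on the larger, centres within 16 mm of what is below (small tin within 20 mm of the lid centre), long sides parallel within 0.16 rad; all at rest, released (all of step 3 and value of joint bail above 2.03 rad and distance of store_box from where it was at the start of the episode below 0.06 m and angle between store_box's own z axis and vertical below 0.05 rad and horizontal distance between tin_large and lid_top below 0.016 m and z of tin_large in the frame of lid_top between -0.005 and 0.005 m and horizontal distance between tin_small and lid_top below 0.02 m and angle between the y axis of tin_large and the y axis of store_box, either way round below 0.16 rad and angle between each of tin_large, tin_small's own z axis and vertical below 0.06 rad and linear speed of each of tin_large, tin_small below 0.02 m/s); the robot touches nothing.
It fails at once if the mug, the mill or the onion is moved by more than 30 mm (distance of any of mug, mill, onion from where it was at the start of the episode above 0.03 m).
It fails at once if a tin is slammed onto the column (over 120 N) (contact force between tin_large and store_box above 120 N or contact force between tin_small and tin_large above 120 N).
It fails at once if a tin is dropped (out of the fingers and falling from more than about 10 mm) ((linear speed of tin_large above 0.45 m/s and contact force between the fingers and tin_large below 0.05 N) or (linear speed of tin_small above 0.45 m/s and contact force between the fingers and tin_small below 0.05 N)).
It also fails if it takes over 72 s, if anything falls off the work surface, if the arm or the gripper's body presses on something with over 40 N, if the wrist force passes 120 N, or if a joint passes its speed limit or range.

## Robot

A 7-joint arm with a two-finger parallel gripper is mounted at the origin on a cart in front of the work surface, level with it; the furniture and walls round the work are solid. World frame = base frame: x ahead of the robot, y to its left, z up, the work surface at z = 0. Lengths are in m, angles in rad, forces in N, time in s.
With the tool pointing down it reaches from about 0.4 to 0.875 m from the base axis. Payload 19.3 kg.
Tool frame: the origin (TCP) lies midway between the tips of the shut fingers; the grasp point (between the pads) lies 19 mm behind it; z points along the fingers, y is the line along which they close (so a half turn about z gives the same grasp; the last joint's range is limited). The gripper opens to 85 mm and grips with 20 to 120 N. Pads are 22 mm wide; open, the fingers measure 114 mm over their backs; the gripper's body (76 mm by 85 mm) begins 54 mm behind the grasp point. The pads swing forward as they close: fully open they stand 13 mm farther back than shut.
Start: joints at [1.111, 0.521, -0.036, 1.599, 0.021, 1.021, -0.113], TCP at [0.237, -0.578, 0.207] pointing down, gripper open.
Joint ranges: [-2.91, 2.91], [-0.3, 2.13], [-1.5, 1.42], [0.17, 2.43], [-1.26, 4.41], [0.16, 1.93], [-2.52, 2.52]. Speed limits (rad/s): [1.89, 1.89, 2.39, 2.39, 3.01, 3.01, 3.01].

## Interface

Orientations are given as [roll, pitch, yaw] about the fixed x, y, z axes, in that order (R = Rz(yaw) Ry(pitch) Rx(roll)).
In Python, from workcell import bot gives the robot as it stands.
- The arm moves only by the tool move_arm, never from a script. Its argument "series" is a list of rows, each a list of 3 entries, a list of its own where there are three numbers: the shift along the tool's x, y, z in cm, then the turn, a rotation vector about the tool's x, y, z in rad, then the opening in per cent of the stroke, from 0 (shut) to 100 (fully open). A call has 1 to 20 rows; each row is the pose to reach, as a shift and turn from the pose commanded when the call began, along the tool's axes at that moment; what a row does not reach only later rows make up. A row lasts 1/12 s, in which the tool goes at most 41.7 mm and 7.16 degrees, less where a joint would pass 70% of its speed; a pose out of reach is approached as far as the arm can. A call with a gripper value outside its range is refused whole. The fingers move at their own pace and stop on an object; "squeeze" is the grip in N (left out, the last holds). Time passes only in rows, so rows that repeat a pose let the fingers close. It gives the time, the measured TCP pose, the force, the opening and the grip force at its end, in the units of the state.
- bot.observe(): the state, without advancing time (a new reading comes with each control period).
- bot.grab_frame(name): name is "scene" or "top" or "wrist"; returns (picture, depth): 420x560x3 uint8, red, green, blue; 420x560 float32, m along the optical axis (not along the pixel's ray), 0 where there is no reading.
- bot.camera_params(name): a dict with "fovy" (degrees; the focal length in pixels is half the picture's height over the tangent of half this angle, whatever the lens; pixels are square), "cx", "cy" (the principal point, pixels), "dist_coeffs" ([k1, k2, p1, p2, k3] as OpenCV has them; the pictures are not rectified), "R" (3x3) and "t" (3): a world point X has camera coordinates R X + t; the wrist camera has in their place "tool_from_camera" (4x4, takes a point from camera to tool coordinates, whose origin is the TCP and whose axes are the flange's). Camera axes: x right, y down, z forward; pixel columns grow to the right and rows downward; lengths in m; the calibration is good to about 2 mm. A picture is of the moment at which its call begins: read the wrist's pose just before it. camera_params takes no time and is no camera call.
- bot.job_done(): hands the job in; it is judged then, once.
Trained networks look in the newest picture that a camera, given by its name, has taken for a name from the list of things; names that differ only in an ending like _2 or _b are one class to them, and where a whole thing is asked for, a point or a joint stands for the part that bears it (a point fixed in the world has none). Each returns a list of dicts, best first, with "conf" (0 to 1); they miss things now and then, are a little off and sometimes report something else, mostly with a low value. They report only what shows in the picture. A call takes as long as a camera call. They do not tell look-alikes from the thing itself.
- bot.find_in(camera, thing): "bbox" ([left, top, right, bottom] in pixels, round what is visible of it).
- bot.trace(camera, thing): "mask" (420x560 bool, what is visible of it) and "bbox" ([left, top, right, bottom] in pixels, round what is visible of it).
The state is a dict: "clock": time; "qpos": joint angles; "qd": joint speeds; "joint_efforts": joint torques, N m; "position": TCP position; "tool_rot": TCP orientation; "force": force on the tool from outside, world axes, zero at the start; "moment": the same for the moment, N m; "grip_width": finger opening in m; "finger_force": force on a finger pad.
Only numpy, scipy, OpenCV 4.12 (cv2) and the standard library are available. Lean on these libraries where they do the work, as an engineer would, in place of code of your own. Each camera call takes 0.05 s, during which the arm holds its last target. There are 200 camera calls.

## Working session

There is one attempt and no reset: what is moved stays moved. The work goes in short steps, Python scripts to look and compute and a tool call to move; the robot and the scene stay as the last step left them, time stands still between calls to the robot, and variables do not carry over. Pictures are saved under pics/ and viewed, at most 10 in all, crops included, and the job is handed in when it is done.

Besides the shell and the picture viewer there is one more tool, called after "Call:" as a command line: name --argument value ..., lists and objects as JSON in quotes. move_arm: Moves the arm, as the interface text tells. Its arguments: {"type":"object","properties":{"series":{"type":"array"},"squeeze":{"type":"number"}},"required":["series"]}

```bash
mkdir -p pics; cat > h.py <<'E'
import numpy as np, cv2
from scipy.spatial.transform import Rotation as Ro
from workcell import bot
def cam(n,st=None):
    p=bot.camera_params(n); f=210/np.tan(np.radians(p["fovy"])/2)
    K=np.array([[f,0,p["cx"]],[0,f,p["cy"]],[0,0,1]])
    if "R" in p: R=np.array(p["R"]).T; t=-R@np.array(p["t"])
    else:
        T=np.array(p["tool_from_camera"]); Rt=Ro.from_euler("xyz",st["tool_rot"]).as_matrix()
        R=Rt@T[:3,:3]; t=Rt@T[:3,3]+np.array(st["position"])
    return K,np.array(p["dist_coeffs"]),R,t
def cloud(n,depth,mask,st=None):
    K,d,R,t=cam(n,st); v,u=np.nonzero(mask&(depth>0))
    q=cv2.undistortPoints(np.c_[u,v].astype(float)[:,None],K,d)[:,0]
    z=depth[v,u]; return (np.c_[q,np.ones(len(q))]*z[:,None])@R.T+t
def save(n,im): cv2.imwrite(f"pics/{n}.png",im[:,:,::-1])
E
python3 - <<'E'
from h import *
st=bot.observe(); print(st)
for c in ["top","scene"]:
    im,d=bot.grab_frame(c); save(c,im); np.savez(f"{c}.npz",im=im,d=d)
    for th in ["store_box","tin_large","tin_small","bail","mug","mill","onion"]:
        for r in bot.trace(c,th)[:3]:
            if r["conf"]<.2: continue
            P=cloud(c,d,r["mask"])
            if len(P)<20: continue
            zt=np.percentile(P[:,2],95); Q=P[abs(P[:,2]-zt)<.012]
            rect=cv2.minAreaRect((Q[:,:2]*1000).astype(np.float32))
            print(c,th,round(r["conf"],2),np.round(r["bbox"]),"zt",zt.round(3),np.round(rect[0]),np.round(rect[1]),round(rect[2],1), im[r["mask"]].mean(0).round())
print(bot.observe()["clock"])
E
```

```text
{'clock': 0.0, 'qpos': array([ 1.1107737 ,  0.52204496, -0.03634018,  1.59999316,  0.02115703,
        1.02109459, -0.11278401]), 'qd': array([ 0.00151833, -0.00046396, -0.00034461, -0.00013091,  0.00044812,
       -0.00044966, -0.00058328]), 'joint_efforts': array([ 4.99409780e-04, -9.27107263e+01,  1.98018260e+00, -3.69946754e+01,
        1.80492376e-02,  8.05686781e-03,  5.52433073e-05]), 'position': array([ 0.23736011, -0.57778063,  0.20601162]), 'tool_rot': array([-3.14043592e+00,  3.93096388e-05,  3.89817021e-01]), 'force': array([ 0.17131944,  0.34433261, -0.25341721]), 'moment': array([0.04009054, 0.00610079, 0.01368695]), 'finger_force': 0.0, 'grip_width': 0.08521186150628503}
top store_box 0.67 [268. 170. 348. 244.] zt 0.118 [656.  24.] [ 92. 174.] 10.1 [173. 146. 111.]
top tin_large 0.93 [352. 251. 419. 297.] zt 0.055 [ 475. -162.] [ 65. 140.] 19.2 [158. 158. 161.]
top tin_small 0.74 [281. 266. 313. 311.] zt 0.047 [434.  46.] [ 57. 101.] 76.5 [ 67. 148.  79.]
top tin_small 0.67 [184. 258. 234. 295.] zt 0.047 [465. 249.] [56. 99.] 22.1 [175. 175. 177.]
top bail 0.87 [266. 1
[... 212 characters left out ...]
 270.] [42. 42.] 88.1 [68. 52. 39.]
top onion 0.66 [149. 159. 183. 191.] zt 0.078 [698. 360.] [54. 56.] 15.6 [135.  99.  63.]
scene store_box 0.81 [202. 200. 286. 276.] zt 0.103 [638.  19.] [174. 118.] 80.9 [199. 175. 147.]
scene tin_small 0.83 [304. 167. 348. 203.] zt 0.045 [470. 243.] [60. 99.] 23.0 [181. 181. 186.]
scene tin_small 0.68 [230. 170. 257. 207.] zt 0.045 [441.  41.] [ 56. 103.] 76.7 [ 68. 155.  85.]
scene bail 0.6 [200. 225. 286. 230.] zt 0.124 [658.  16.] [178.   9.] 79.8 [195. 189. 190.]
scene bail 0.26 [200. 203. 287. 277.] zt 0.103 [638.  20.] [177. 118.] 80.9 [198. 174. 146.]
scene mug 0.55 [135. 275. 189. 344.] zt 0.092 [ 775. -160.] [103.  79.] 20.8 [178. 169. 153.]
0.8
```

```bash
python3 -c "
import cv2,numpy as np
a=cv2.imread('pics/top.png');b=cv2.imread('pics/scene.png');cv2.imwrite('pics/both.png',cv2.resize(np.vstack([a,b]),(400,600)) if 0 else np.hstack([cv2.resize(a,(400,300)),cv2.resize(b,(400,300))]))"
```

```text
(no output)
```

View pics/top.png

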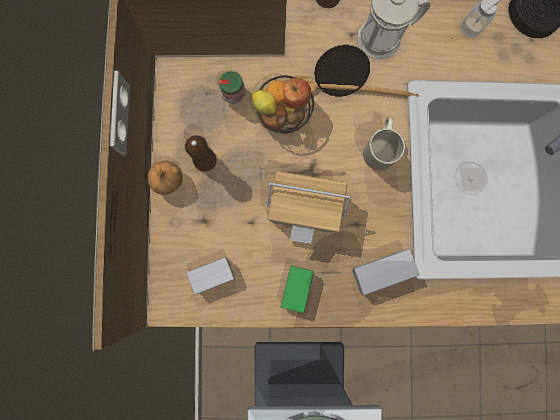

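View pics/scene.png

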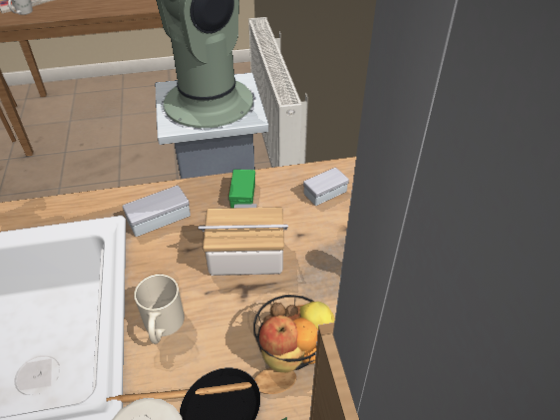

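Top view: larger grey tin at (386,272), green look-alike at (298,289), grey small tin at (209,276); box at (308,205), bail bar at y≈190, tongue at (302,234). The two small-tin candidates are grey (209,276) and green (298,289). The grey one fits, because green ones are to be left alone. I'll confirm that in a crop and refine the box pose.

```bash
cat >> h.py <<'E'
def to(x,y,z,yawdeg):
    st=bot.observe(); R=Ro.from_euler("xyz",st["tool_rot"])
    s=R.inv().apply(np.array([x,y,z])-st["position"])*100
    w=(R.inv()*Ro.from_euler("xyz",[np.pi,0,np.radians(yawdeg)])).as_rotvec()
    print("shift cm",s.round(2),"turn",w.round(3)); return s,w
E
python3 - <<'E'
from h import *
for c in ["top","scene"]:
    a=np.load(c+".npz"); P=cloud(c,a["d"],a["d"]>0)
    near=(np.hypot(P[:,0]-.638,P[:,1]-.02)<.13)
    Q=P[near&(abs(P[:,2]-.101)<.007)]
    r=cv2.minAreaRect((Q[:,:2]*1000).astype(np.float32)); print(c,"lid",r,np.median(Q[:,2]))
    Q=P[near&(P[:,2]>.112)]
    r=cv2.minAreaRect((Q[:,:2]*1000).astype(np.float32)); print(c,"bar",r,np.median(Q[:,2]),np.median(Q,0),len(Q))
    Q=P[near&(P[:,0]<.585)&(P[:,2]>.02)&(P[:,2]<.095)]
    print("front stuff",len(Q),np.percentile(Q,[2,50,98],axis=0).round(3).tolist() if len(Q) else "")
im=np.load("top.npz")["im"][225:325,160:440]; cv2.imwrite("pics/crop.png",cv2.resize(im[:,:,::-1],None,fx=2.8,fy=2.8))
to(.70,.01,.19,-9)
E
```

```text
top lid ((634.0133666992188, 24.599708557128906), (180.682373046875, 114.22901916503906), 80.16312408447266) 0.09919341520841218
top bar ((652.13720703125, 21.374740600585938), (180.50738525390625, 11.635391235351562), 79.97599029541016) 0.12174236083314427 [0.6543567  0.02017383 0.12174236] 233
front stuff 404 [[0.542, -0.028, 0.031], [0.562, 0.036, 0.082], [0.584, 0.063, 0.094]]
scene lid ((637.9014282226562, 21.336639404296875), (174.5358428955078, 117.76878356933594), 80.37333679199219) 0.09852296458955923
scene bar ((658.7288818359375, 16.6614990234375), (179.66995239257812, 9.159283638000488), 80.06693267822266) 0.12117111813122716 [0.65852946 0.01553638 0.12117112] 268
front stuff 83 [[0.547, 0.009, 0.073], [0.556, 0.036, 0.078], [0.578, 0.057, 0.095]]
shift cm [ 65.13 -36.83   1.66] turn [-0.     0.     0.547]
```

View pics/crop.png

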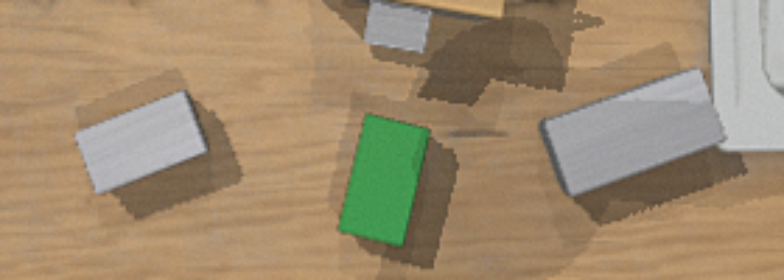

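Confirmed: the plain grey small tin is on the left, the green look-alike in the middle, and the larger grey tin on the right by the sink. Next I move behind the bail with the fingers shut.

Call:
move_arm --series '[[[16, -9.4, 0.4], [0, 0, 0.14], 0], [[32.2, -18.8, 0.8], [0, 0, 0.28], 0], [[48.3, -28.2, 1.2], [0, 0, 0.42], 0], [[64.4, -37.6, 1.7], [0, 0, 0.561], 0], [[64.4, -37.6, 1.7], [0, 0, 0.561], 0], [[64.4, -37.6, 1.7], [0, 0, 0.561], 0], [[64.4, -37.6, 1.7], [0, 0, 0.561], 0], [[64.4, -37.6, 1.7], [0, 0, 0.561], 0], [[64.4, -37.6, 1.7], [0, 0, 0.561], 0], [[64.4, -37.6, 1.7], [0, 0, 0.561], 0], [[64.4, -37.6, 1.7], [0, 0, 0.561], 0], [[64.4, -37.6, 1.7], [0, 0, 0.561], 0], [[64.4, -37.6, 1.7], [0, 0, 0.561], 0], [[64.4, -37.6, 1.7], [0, 0, 0.561], 0], [[64.4, -37.6, 1.7], [0, 0, 0.561], 0], [[64.4, -37.6, 1.7], [0, 0, 0.561], 0], [[64.4, -37.6, 1.7], [0, 0, 0.561], 0], [[64.4, -37.6, 1.7], [0, 0, 0.561], 0], [[64.4, -37.6, 1.7], [0, 0, 0.561], 0], [[64.4, -37.6, 1.7], [0, 0, 0.561], 0]]'

```text
clock: 2.47
position: [0.6909, 0.0176, 0.1886]
tool_rot: [-3.141, 0.001, -0.167]
force: [-0.1, -1.0, -1.2]
grip_width: 0.0002
finger_force: 0.0
```

```bash
python3 - <<'E'
from h import *
st=bot.observe(); print(st["position"],st["tool_rot"]); im,d=bot.grab_frame("wrist"); save("w1",im)
P=cloud("wrist",d,d>0,st)
g=np.zeros(d.shape); g[d>0]=P[:,2]
Q=P[(P[:,2]>.09)&(P[:,2]<.105)]; print(len(Q),np.percentile(Q,[1,50,99],axis=0).round(3))
Q=P[(P[:,2]>.112)&(P[:,2]<.13)]; print(len(Q),np.percentile(Q,[1,50,99],axis=0).round(3))
E
```

```text
[0.69088686 0.01755995 0.18861901] [-3.14080685e+00  9.32195139e-04 -1.67370042e-01]
18059 [[ 0.587 -0.2    0.09 ]
 [ 0.667  0.009  0.1  ]
 [ 0.854  0.247  0.103]]
1582 [[ 0.638 -0.069  0.116]
 [ 0.657  0.01   0.123]
 [ 0.673  0.105  0.124]]
```

View pics/w1.png

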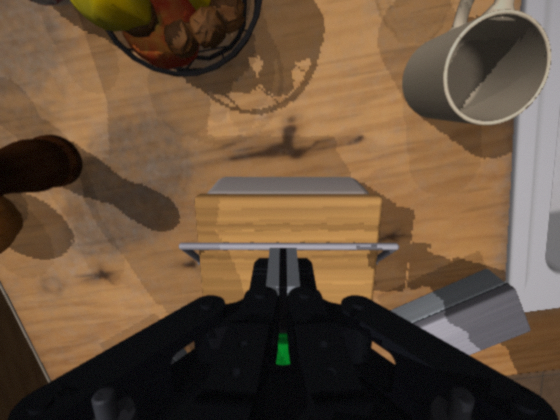

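Wrist view: the bar is level at row 246 (columns 180–398) and the fingertips at (285,275) sit behind it, centred. Now I go down and drag it over.

Call:
move_arm --series '[[[0, 0, 3], [0, 0, 0], 0], [[0, 0, 6], [0, 0, 0], 0], [[0, 0, 7.9], [0, 0, 0], 0], [[0, 0, 7.9], [0, 0, 0], 0], [[-1.2, 0, 7.9], [0, 0, 0], 0], [[-2.4, 0, 7.7], [0, 0, 0], 0], [[-3.3, 0, 7.3], [0, 0, 0], 0], [[-4.2, 0, 6.8], [0, 0, 0], 0], [[-5.2, 0, 6.6], [0, 0, 0], 0], [[-6.1, 0, 6.5], [0, 0, 0], 0], [[-7.0, 0, 6.6], [0, 0, 0], 0], [[-8, 0, 6.9], [0, 0, 0], 0], [[-9, 0, 7.2], [0, 0, 0], 0], [[-9.8, 0, 7.5], [0, 0, 0], 0], [[-10.5, 0, 7.9], [0, 0, 0], 0], [[-10.8, 0, 8.0], [0, 0, 0], 0], [[-10.8, 0, 8.0], [0, 0, 0], 0]]'

```text
clock: 3.93
position: [0.5834, 0.0328, 0.1095]
tool_rot: [3.141, 0.0, -0.171]
force: [0.3, -0.4, 0.2]
grip_width: -0.0002
finger_force: 0.0
```

```bash
python3 - <<'E'
from h import *
im,d=bot.grab_frame("top"); im2,d2=bot.grab_frame("scene")
for c,dd in (("top",d),("scene",d2)):
    P=cloud(c,dd,dd>0); Q=P[(np.hypot(P[:,0]-.636,P[:,1]-.023)<.14)&(abs((P[:,:2]-[.636,.023])@[.17,.985])>.045)&(P[:,2]>.107)&(P[:,2]<.145)]
    print(c,len(Q),[((q[:2]-[.636,.023])@[.985,-.17],q[2]) for q in np.percentile(Q,[10,50,90],axis=0)] if len(Q) else "")
print(bot.observe()["force"])
save("dual",np.hstack([cv2.resize(im[130:270,220:400],(400,311)),cv2.resize(im2[150:300,160:340],(400,311))]))
E
```

```text
top 27 [(np.float64(0.007491465244207519), np.float64(0.11110265623612178)), (np.float64(0.015091243970780223), np.float64(0.11837236528383865)), (np.float64(0.018500269429139415), np.float64(0.12400060533527406))]
scene 135 [(np.float64(0.022688896287099452), np.float64(0.11852600830485024)), (np.float64(0.024446416639555914), np.float64(0.12130292339385784)), (np.float64(0.023708488358772983), np.float64(0.12313108872478484))]
[-0.51015444 -0.80587099 -0.38567589]
```

View pics/dual.png

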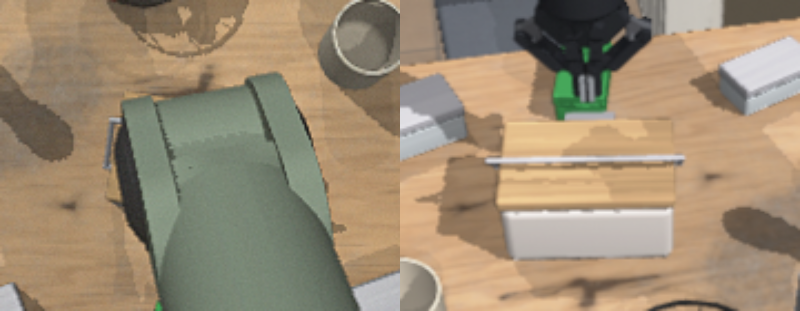

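The picture shows the bar unmoved at (585,160 in the crop) and the fingers in front of it. The descent probably lagged, so they passed over the bar. I'll repeat with dwell and a lower tip.

Call:
move_arm --series '[[[0, 0, -3], [0, 0, 0], 0], [[0, 0, -5.5], [0, 0, 0], 0], [[0, 0, -5.5], [0, 0, 0], 0], [[3.5, 0, -5.5], [0, 0, 0], 0], [[7, 0, -5.5], [0, 0, 0], 0], [[10.8, 0, -5.5], [0, 0, 0], 0], [[10.8, 0, -5.5], [0, 0, 0], 0], [[10.8, 0, -5.5], [0, 0, 0], 0], [[10.8, 0, -5.5], [0, 0, 0], 0], [[10.8, 0, -3], [0, 0, 0], 0], [[10.8, 0, -1], [0, 0, 0], 0], [[10.8, 0, 0.2], [0, 0, 0], 0], [[10.8, 0, 0.2], [0, 0, 0], 0], [[10.8, 0, 0.2], [0, 0, 0], 0], [[10.8, 0, 0.2], [0, 0, 0], 0]]'

```text
clock: 5.28
position: [0.6908, 0.0145, 0.109]
tool_rot: [-3.141, -0.001, -0.171]
force: [0.4, -1.4, -0.5]
grip_width: 0.0
finger_force: 0.0
```

```bash
python3 - <<'E'
from h import *
im,d=bot.grab_frame("scene"); K,dc,R,t=cam("scene"); st=bot.observe(); print(st["position"],st["force"])
p=cv2.projectPoints(np.array([st["position"]]),cv2.Rodrigues(R.T)[0],-R.T@t,K,dc)[0].ravel(); print(p)
c=im[150:300,160:340].copy(); save("s3",cv2.resize(c,(720,600)))
E
```

```text
[0.69097342 0.01444456 0.10912535] [ 0.34833218  0.34241318 -0.09800459]
[244.05746013 242.42737215]
```

View pics/s3.png

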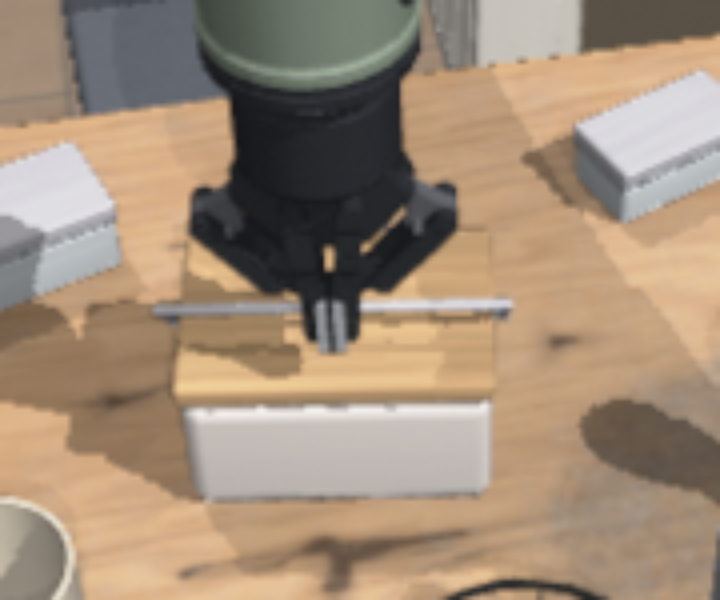

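The fingers are behind the bar: they occlude it at crop (332,310), with the tip at (332,352). I'll go slightly lower and drag slowly.

Call:
move_arm --series '[[[0, 0, 0.4], [0, 0, 0], 0], [[0, 0, 0.4], [0, 0, 0], 0], [[-0.8, 0, 0.4], [0, 0, 0], 0], [[-1.6, 0, 0.4], [0, 0, 0], 0], [[-2.3, 0, 0.3], [0, 0, 0], 0], [[-3.0, 0, 0.2], [0, 0, 0], 0], [[-3.6, 0, 0], [0, 0, 0], 0], [[-4.2, 0, -0.3], [0, 0, 0], 0], [[-4.2, 0, -0.3], [0, 0, 0], 0], [[-4.2, 0, -0.3], [0, 0, 0], 0]]'

```text
clock: 6.17
position: [0.649, 0.0216, 0.1111]
tool_rot: [-3.141, -0.001, -0.171]
force: [1.0, 0.2, -1.0]
grip_width: -0.0003
finger_force: 0.0
```

```bash
cat >> h.py <<'E'
def bar(zlo=.107,c="scene"):
    im,d=bot.grab_frame(c); P=cloud(c,d,d>0); L=(P[:,:2]-[.636,.023])@np.array([[.985,.17],[-.17,.985]])
    m=(abs(L[:,1])>.045)&(abs(L[:,1])<.09)&(abs(L[:,0])<.12)&(P[:,2]>zlo)&(P[:,2]<.145)
    print(c,m.sum(),np.percentile(np.c_[L[m,0],P[m,2]],[10,50,90],axis=0).round(3).tolist() if m.any() else "",bot.observe()["force"].round(1)); return im
E
python3 -c "
from h import *
bar()"
```

```text
scene 131 [[0.021, 0.119], [0.023, 0.121], [0.026, 0.123]] [-0.5  0.4 -0.2]
```

```bash
python3 - <<'E'
from h import *
im,d=bot.grab_frame("scene"); st=bot.observe()
save("s4",cv2.resize(im[160:280,180:330],(750,600)))
P=cloud("scene",d,d>0); g=np.full(d.shape+(3,),np.nan); g[d>0]=P
K,dc,R,t=cam("scene")
for q in (st["position"],):
    print(q,cv2.projectPoints(np.array([q]),cv2.Rodrigues(R.T)[0],-R.T@t,K,dc)[0].ravel())
for v in range(215,245,2): print(v,g[v,239:250:2].round(3).tolist())
E
```

```text
[0.64917776 0.02148052 0.11068523] [244.46226131 226.38928383]
215 [[0.655, 0.012, 0.151], [0.659, 0.015, 0.155], [0.664, 0.019, 0.159], [0.66, 0.023, 0.154], [0.657, 0.027, 0.15], [0.66, 0.031, 0.152]]
217 [[0.656, 0.011, 0.147], [0.66, 0.015, 0.15], [0.661, 0.019, 0.15], [0.663, 0.023, 0.152], [0.659, 0.027, 0.147], [0.657, 0.031, 0.144]]
219 [[0.658, 0.011, 0.143], [0.658, 0.015, 0.143], [0.66, 0.019, 0.144], [0.662, 0.022, 0.145], [0.656, 0.027, 0.139], [0.617, 0.035, 0.097]]
221 [[0.617, 0.014, 0.096], [0.659, 0.014, 0.138], [0.66, 0.018, 0.138], [0.663, 0.022, 0.141], [0.623, 0.03, 0.098], [0.625, 0.034, 0.1]]
223 [[0.626, 0.013, 0.099], [0.627, 0.017, 0.099], [0.63, 0.021, 0.101], [0.628, 0.025, 0.098], [0.63, 0.029, 0.1], [0.628, 0.034, 0.096]]
225 [[0.634, 0.012, 0.101], [0.634, 0.016, 0.1], [0.632, 0.02, 0.098], [0.633, 0.024, 0.098], [0.633, 0.028, 0.097], [0.636, 0.032, 0.099]]
227 [[0.657, 0.01, 0.12], [0.66, 0.013, 0.121], [0.659, 0.018, 0.12], [0.66, 0.021, 0.12], [0.661, 0.025, 0.12], [0.66, 0.03, 0.119]]
229 [[0.64, 0.011, 0.096], [0.644, 0.014, 0.099], [0.641, 0.019
[... 357 characters left out ...]

235 [[0.659, 0.008, 0.098], [0.658, 0.012, 0.096], [0.66, 0.016, 0.097], [0.662, 0.02, 0.099], [0.665, 0.024, 0.101], [0.664, 0.028, 0.099]]
237 [[0.665, 0.007, 0.098], [0.667, 0.011, 0.1], [0.666, 0.015, 0.098], [0.667, 0.019, 0.098], [0.67, 0.023, 0.1], [0.668, 0.027, 0.097]]
239 [[0.669, 0.007, 0.097], [0.672, 0.011, 0.099], [0.67, 0.015, 0.097], [0.675, 0.018, 0.101], [0.674, 0.022, 0.099], [0.675, 0.026, 0.099]]
241 [[0.675, 0.006, 0.098], [0.675, 0.01, 0.097], [0.675, 0.014, 0.096], [0.679, 0.018, 0.1], [0.68, 0.022, 0.1], [0.677, 0.026, 0.095]]
243 [[0.68, 0.005, 0.097], [0.684, 0.009, 0.101], [0.683, 0.013, 0.099], [0.683, 0.017, 0.098], [0.684, 0.021, 0.098], [0.684, 0.025, 0.098]]
```

View pics/s4.png

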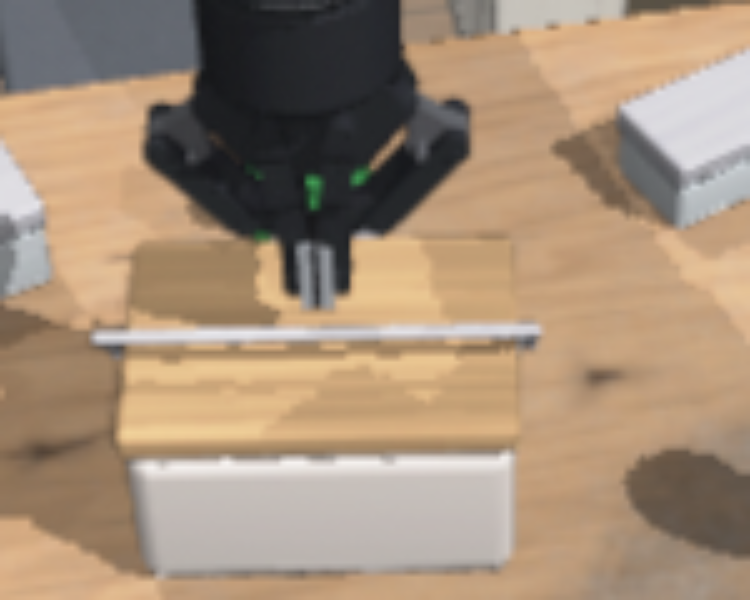

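Depth shows the fingertips really end at z≈0.138 while the reported TCP is 0.111, so the tips are about 27 mm short of it. I'll check this with the wrist camera.

```bash
cat >> h.py <<'E'
def tips():
    st=bot.observe(); im,d=bot.grab_frame("wrist"); P=cloud("wrist",d,d>0,st)
    T=Ro.from_euler("xyz",st["tool_rot"]).inv().apply(P-st["position"])*1000
    m=(abs(T[:,0])<25)&(abs(T[:,1])<65)&(T[:,2]<2)&(T[:,2]>-90); T=T[m]
    print(st["position"],st["grip_width"],m.sum())
    for lo in range(-60,2,5):
        q=T[(T[:,2]>=lo)&(T[:,2]<lo+5)]
        if len(q): print(lo,len(q),q.min(0).round(),q.max(0).round())
E
python3 -c "
from h import *
tips()"
```

```text
[0.64917776 0.02148052 0.11068523] -0.00028327728273137777 16836
-60 274 [  7. -12. -60.] [ 12.  15. -55.]
-55 391 [  6. -12. -55.] [ 12.  15. -50.]
-50 363 [  7. -12. -50.] [ 12.  15. -45.]
-45 328 [  6. -12. -45.] [ 12.  15. -40.]
-40 298 [  6. -12. -40.] [ 12.  15. -35.]
-35 212 [  7. -12. -35.] [ 12.  14. -30.]
-30 52 [ 11.  -5. -30.] [ 12.   8. -27.]
-15 2432 [  5. -65. -15.] [ 11.  65. -10.]
-10 194 [  9. -65. -10.] [11. 64. -8.]
```

The wrist depth agrees: the tips end at tool z = −27 mm. I'll offset all heights by that and repeat.

Call:
move_arm --series '[[[0, 0, -1], [0, 0, 0], 0], [[2.1, 0, -1], [0, 0, 0], 0], [[4.2, 0, -1], [0, 0, 0], 0], [[4.2, 0, -1], [0, 0, 0], 0], [[4.2, 0, 1], [0, 0, 0], 0], [[4.2, 0, 3.1], [0, 0, 0], 0], [[4.2, 0, 3.1], [0, 0, 0], 0], [[4.2, 0, 3.1], [0, 0, 0], 0], [[3.2, 0, 3.1], [0, 0, 0], 0], [[2.3, 0, 3.1], [0, 0, 0], 0], [[1.8, 0, 2.8], [0, 0, 0], 0], [[0.9, 0, 2.3], [0, 0, 0], 0], [[0, 0, 1.8], [0, 0, 0], 0], [[-1, 0, 1.6], [0, 0, 0], 0], [[-1.9, 0, 1.5], [0, 0, 0], 0], [[-2.9, 0, 1.6], [0, 0, 0], 0], [[-3.8, 0, 1.8], [0, 0, 0], 0], [[-4.8, 0, 2.2], [0, 0, 0], 0], [[-5.6, 0, 2.6], [0, 0, 0], 0], [[-6.1, 0, 2.9], [0, 0, 0], 0]]'

```text
clock: 7.98
position: [0.5878, 0.0322, 0.0816]
tool_rot: [-3.142, 0.0, -0.171]
force: [1.9, -1.2, -1.3]
grip_width: -0.0001
finger_force: 1.0
```

```bash
python3 -c "
from h import *
bar()"
```

```text
scene 148 [[-0.063, 0.113], [-0.059, 0.119], [-0.054, 0.122]] [ 0.2 -0.2 -0.2]
```

The bar is now at s≈−60 mm, past the top of its swing. Next I lift, move over it and press down.

Call:
move_arm --series '[[[0.3, 0, -2], [0, 0, 0], 0], [[0.3, 0, -4.5], [0, 0, 0], 0], [[0, 0, -4.5], [0, 0, 0], 0], [[-2.8, 0, -4.5], [0, 0, 0], 0], [[-2.8, 0, -4.5], [0, 0, 0], 0], [[-2.8, 0, -4.5], [0, 0, 0], 0], [[-2.8, 0, -3], [0, 0, 0], 0], [[-2.8, 0, -1.5], [0, 0, 0], 0], [[-2.8, 0, -0.5], [0, 0, 0], 0], [[-2.9, 0, 0.3], [0, 0, 0], 0], [[-3.1, 0, 1.0], [0, 0, 0], 0], [[-3.2, 0, 1.6], [0, 0, 0], 0], [[-3.3, 0, 2.1], [0, 0, 0], 0], [[-3.3, 0, 2.4], [0, 0, 0], 0], [[-3.3, 0, 2.6], [0, 0, 0], 0], [[-3.3, 0, 2.7], [0, 0, 0], 0], [[-3.3, 0, 2.7], [0, 0, 0], 0]]'

```text
clock: 9.45
position: [0.5531, 0.038, 0.055]
tool_rot: [3.14, 0.007, -0.171]
force: [-31.8, 3.4, 43.7]
grip_width: 0.0
finger_force: 26.7
```

The bar is at its stop (44 N). I lift off and go above the large tin.

Call:
move_arm --series '[[[0, 0, -1], [0, 0, 0], 0], [[0, 0, -4], [0, 0, 0], 0], [[0, 0, -8], [0, 0, 0], 0], [[0, 0, -11], [0, 0, 0], 0], [[0, 3, -11], [0, 0, -0.12], 50], [[-1, 6, -11], [0, 0, -0.24], 100], [[-2, 9, -11], [0, 0, -0.36], 100], [[-3, 13, -11], [0, 0, -0.48], 100], [[-4, 17, -11], [0, 0, -0.6], 100], [[-4.3, 21, -11], [0, 0, -0.72], 100], [[-4.3, 21, -11], [0, 0, -0.84], 100], [[-4.3, 21, -11], [0, 0, -0.96], 100], [[-4.3, 21, -11], [0, 0, -1.08], 100], [[-4.3, 21, -11], [0, 0, -1.2], 100], [[-4.3, 21, -11], [0, 0, -1.32], 100], [[-4.3, 21, -11], [0, 0, -1.44], 100], [[-4.3, 21, -11], [0, 0, -1.56], 100], [[-4.3, 21, -11], [0, 0, -1.68], 100], [[-4.3, 21, -11], [0, 0, -1.8], 100], [[-4.3, 21, -11], [0, 0, -1.92], 100]]'

```text
clock: 11.12
position: [0.4786, -0.1624, 0.1645]
tool_rot: [3.141, -0.0, 1.754]
force: [0.4, -0.9, -0.3]
grip_width: 0.085
finger_force: 0.0
```

```bash
cat >> h.py <<'E'
def rect(c,cx,cy,z,r=.13,tol=.006,st=None):
    im,d=bot.grab_frame(c); P=cloud(c,d,d>0,st)
    m=(np.hypot(P[:,0]-cx,P[:,1]-cy)<r)&(abs(P[:,2]-z)<tol); Q=P[m]
    rr=cv2.minAreaRect((Q[:,:2]*1000).astype(np.float32)); print(c,m.sum(),np.round(rr[0],1),np.round(rr[1]),round(rr[2],1),"zmed",np.median(Q[:,2]).round(4)); return im,P
E
python3 - <<'E'
from h import *
st=bot.observe(); print(st["position"],st["tool_rot"],st["grip_width"])
for c in ("top","scene"):
    im,P=rect(c,.636,.023,.1)
    L=(P[:,:2]-[.636,.023])@np.array([[.985,.17],[-.17,.985]])
    m=(abs(L[:,1])<.092)&(L[:,0]<-.07)&(L[:,0]>-.11)&(P[:,2]>.05)
    print("front",m.sum(),np.percentile(np.c_[L[m],P[m,2]],[2,50,98],axis=0).round(3).tolist())
rect("wrist",.475,-.162,.052,.1,.008,st)
tips()
E
```

```text
[ 0.4786018  -0.16238154  0.16454795] [ 3.14137639e+00 -1.85617318e-04  1.75415166e+00] 0.08501036162453258
top 3631 [645.5  22.3] [164. 114.] 80.2 zmed 0.0992
front 276 [[-0.082, -0.085, 0.073], [-0.075, 0.001, 0.083], [-0.071, 0.087, 0.088]]
scene 3248 [649.7  18. ] [164. 117.] 80.7 zmed 0.0985
front 62 [[-0.074, -0.089, 0.08], [-0.071, -0.005, 0.083], [-0.07, 0.081, 0.085]]
wrist 10162 [ 476.5 -165.4] [ 66. 140.] 19.4 zmed 0.0519
[ 0.47839649 -0.16243455  0.16447554] 0.08537990548525418 10576
-60 808 [-12. -56. -60.] [ 10.  56. -55.]
-55 703 [-13. -57. -55.] [ 10.  56. -50.]
-50 635 [-13. -56. -50.] [ 11.  56. -45.]
-45 439 [-13. -55. -45.] [ 10.  54. -40.]
-40 120 [-12. -43. -40.] [  9.  43. -37.]
```

The box moved about 12 mm back, which is allowed, and the bail sits at z≈0.083, fully down. Now I grasp the large tin.

Call:
move_arm --series '[[[-0.3, -0.3, 4], [0, 0, -0.1], 100], [[-0.3, -0.3, 8], [0, 0, -0.155], 100], [[-0.3, -0.3, 10], [0, 0, -0.155], 100], [[-0.3, -0.3, 12], [0, 0, -0.155], 100], [[-0.3, -0.3, 14], [0, 0, -0.155], 100], [[-0.3, -0.3, 16], [0, 0, -0.155], 100], [[-0.3, -0.3, 17.5], [0, 0, -0.155], 100], [[-0.3, -0.3, 18.5], [0, 0, -0.155], 100], [[-0.3, -0.3, 18.8], [0, 0, -0.155], 100], [[-0.3, -0.3, 18.8], [0, 0, -0.155], 100], [[-0.3, -0.3, 18.8], [0, 0, -0.155], 60], [[-0.3, -0.3, 18.8], [0, 0, -0.155], 60], [[-0.3, -0.3, 18.8], [0, 0, -0.155], 60], [[-0.3, -0.3, 18.8], [0, 0, -0.155], 60], [[-0.3, -0.3, 18.8], [0, 0, -0.155], 60], [[-0.3, -0.3, 18.8], [0, 0, -0.155], 60]]' --squeeze 40

```text
clock: 12.65
position: [0.4764, -0.1657, -0.0224]
tool_rot: [3.14, 0.001, 1.903]
force: [-0.9, 1.4, 8.1]
grip_width: 0.0655
finger_force: 46.0
```

Call:
move_arm --series '[[[0, 0, -1], [0, 0, 0], 60], [[0, 0, -3], [0, 0, 0], 60], [[0, 0, -6], [0, 0, 0], 60], [[0, 0, -9], [0, 0, 0], 60], [[0, 0, -12], [0, 0, 0], 60], [[0, 0, -14], [0, 0, 0], 60], [[1, 1.8, -14], [0, 0, 0.05], 60], [[2.4, 4.4, -14], [0, 0, 0.1], 60], [[4, 7.4, -14], [0, 0, 0.17], 60], [[5.6, 10.4, -14], [0, 0, 0.25], 60], [[7.2, 13.3, -14], [0, 0, 0.32], 60], [[8.8, 16.3, -14], [0, 0, 0.4], 60], [[10.4, 19.2, -14], [0, 0, 0.46], 60], [[11.4, 21.2, -14], [0, 0, 0.5], 60], [[11.9, 22.2, -14], [0, 0, 0.5], 60], [[11.9, 22.2, -14], [0, 0, 0.5], 60], [[11.9, 22.2, -14], [0, 0, 0.5], 60]]'

```text
clock: 14.07
position: [0.6461, 0.0193, 0.1169]
tool_rot: [-3.141, 0.0, 1.405]
force: [-0.5, -1.0, -5.1]
grip_width: 0.0654
finger_force: 46.9
```

```bash
python3 - <<'E'
from h import *
st=bot.observe(); print(st["position"],st["tool_rot"],st["grip_width"],st["force"])
im,d=bot.grab_frame("wrist"); save("w2",im); P=cloud("wrist",d,d>0,st)
Q=P[(abs(P[:,2]-.099)<.007)&(np.hypot(P[:,0]-.647,P[:,1]-.02)<.12)]
L=(Q[:,:2]-[.647,.0195])@np.array([[.986,.166],[-.166,.986]]); print(len(Q),np.percentile(L,[0.5,5,50,95,99.5],axis=0).round(3).tolist())
im,d=bot.grab_frame("scene"); P=cloud("scene",d,d>0)
for z in (.099,.19,.174,.178):
    Q=P[(abs(P[:,2]-z)<.007)&(np.hypot(P[:,0]-.647,P[:,1]-.02)<.12)]
    L=(Q[:,:2]-[.647,.0195])@np.array([[.986,.166],[-.166,.986]]); print(z,len(Q),np.percentile(L,[0.5,5,50,95,99.5],axis=0).round(3).tolist())
E
```

```text
[0.64607958 0.01927467 0.11685338] [-3.14087558e+00  1.80530010e-04  1.40486242e+00] 0.06538192854664533 [-0.50332781 -0.95493496 -5.12787852]
5456 [[-0.055, 0.065], [-0.05, 0.067], [0.0, 0.073], [0.051, 0.08], [0.056, 0.081]]
0.099 2218 [[-0.045, -0.082], [-0.008, -0.076], [0.028, 0.002], [0.058, 0.075], [0.061, 0.08]]
0.19 1396 [[-0.03, -0.07], [-0.027, -0.065], [0.006, 0.015], [0.034, 0.063], [0.041, 0.068]]
0.174 309 [[0.029, -0.071], [0.03, -0.064], [0.033, 0.003], [0.046, 0.061], [0.048, 0.067]]
0.178 280 [[0.029, -0.07], [0.031, -0.063], [0.033, 0.01], [0.045, 0.063], [0.048, 0.069]]
```

View pics/w2.png

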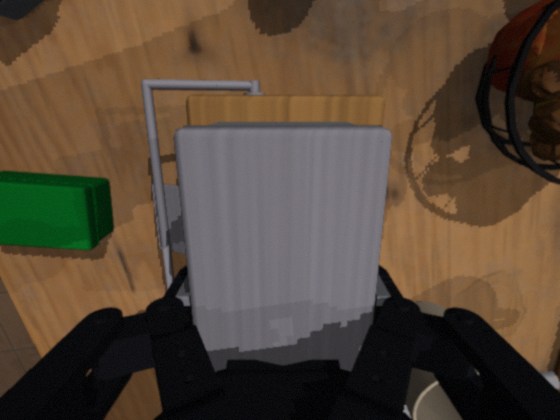

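Wrist view: the tin at (283,230) is squarely over the lid, whose visible edge is at row 97; the bail is down at columns 145–170. The lid centre agrees within about 1 mm. Now I lower gently.

Call:
move_arm --series '[[[0, 0.1, 1], [0, 0, 0], 60], [[0, 0.1, 2], [0, 0, 0], 60], [[0, 0.1, 2.8], [0, 0, 0], 60], [[0, 0.1, 3.3], [0, 0, 0], 60], [[0, 0.1, 3.5], [0, 0, 0], 60], [[0, 0.1, 3.7], [0, 0, 0], 60], [[0, 0.1, 3.8], [0, 0, 0], 60], [[0, 0.1, 3.9], [0, 0, 0], 60], [[0, 0.1, 3.9], [0, 0, 0], 60], [[0, 0.1, 3.9], [0, 0, 0], 60]]'

```text
clock: 15.0
position: [0.6478, 0.0194, 0.0778]
tool_rot: [3.141, -0.0, 1.404]
force: [0.6, 0.1, -4.1]
grip_width: 0.0657
finger_force: 46.9
```

Call:
move_arm --series '[[[0, 0, 0.1], [0, 0, 0], 60], [[0, 0, 0.1], [0, 0, 0], 60], [[0, 0, 0.2], [0, 0, 0], 60], [[0, 0, 0.2], [0, 0, 0], 60]]'

```text
clock: 15.33
position: [0.6479, 0.0194, 0.0776]
tool_rot: [3.14, 0.0, 1.404]
force: [-11.1, -2.1, 26.3]
grip_width: 0.0658
finger_force: 49.9
```

Call:
move_arm --series '[[[0, 0, -0.2], [0, 0, 0], 60], [[0, 0, -0.2], [0, 0, 0], 80], [[0, 0, -0.2], [0, 0, 0], 100], [[0, 0, -0.2], [0, 0, 0], 100], [[0, 0, -0.2], [0, 0, 0], 100], [[0, 0, -0.2], [0, 0, 0], 100], [[0, 0, -1.5], [0, 0, 0], 100], [[0, 0, -4], [0, 0, 0], 100], [[0, 0, -7], [0, 0, 0], 100], [[0, 0, -9], [0, 0, 0], 100], [[2.2, -2.5, -9], [0, 0, -0.1], 100], [[4.8, -5.4, -9], [0, 0, -0.2], 100], [[7.5, -8.4, -9], [0, 0, -0.3], 100], [[10.2, -11.4, -9], [0, 0, -0.4], 100], [[12.9, -14.4, -9], [0, 0, -0.5], 100], [[15.6, -17.5, -9], [0, 0, -0.55], 100], [[18.3, -20.5, -9], [0, 0, -0.55], 100], [[19.3, -21.6, -9], [0, 0, -0.55], 100], [[19.3, -21.6, -9], [0, 0, -0.55], 100], [[19.3, -21.6, -9], [0, 0, -0.55], 100]]'

```text
clock: 17.0
position: [0.4666, 0.2462, 0.1665]
tool_rot: [3.141, 0.0, 1.955]
force: [0.3, -0.4, 0.6]
grip_width: 0.0856
finger_force: 0.0
```

```bash
python3 - <<'E'
from h import *
st=bot.observe(); print(st["position"],st["tool_rot"][2])
im,P=rect("wrist",.4665,.2456,.044,.09,.008,st)
for c in ("top","scene"):
    rect(c,.647,.0195,.151,.13,.008); rect(c,.647,.0195,.099,.13,.005)
E
```

```text
[0.46659804 0.24619543 0.16651881] 1.955458988286336
wrist 5815 [467.2 245.3] [ 56. 100.] 21.6 zmed 0.0438
top 2007 [646.2  23.4] [140.  67.] 80.4 zmed 0.1513
top 1511 [644.4  22.6] [164. 117.] 80.3 zmed 0.0991
scene 1783 [650.2  18.8] [140.  71.] 80.1 zmed 0.1505
scene 1244 [649.9  18. ] [164. 117.] 80.8 zmed 0.0984
```

The large tin is placed within about 2 mm of the lid centre. Now the small grey tin.

Call:
move_arm --series '[[[-0.1, 0, 4], [0, 0, 0], 100], [[-0.1, 0, 8], [0, 0, 0], 100], [[-0.1, 0, 10], [0, 0, 0], 100], [[-0.1, 0, 12], [0, 0, 0], 100], [[-0.1, 0, 14], [0, 0, 0], 100], [[-0.1, 0, 16], [0, 0, 0], 100], [[-0.1, 0, 17.5], [0, 0, 0], 100], [[-0.1, 0, 18.5], [0, 0, 0], 100], [[-0.1, 0, 18.8], [0, 0, 0], 100], [[-0.1, 0, 18.8], [0, 0, 0], 100], [[-0.1, 0, 18.8], [0, 0, 0], 50], [[-0.1, 0, 18.8], [0, 0, 0], 50], [[-0.1, 0, 18.8], [0, 0, 0], 50], [[-0.1, 0, 18.8], [0, 0, 0], 50], [[-0.1, 0, 18.8], [0, 0, 0], 50], [[-0.1, 0, 18.8], [0, 0, 0], 50], [[-0.1, 0, 18.8], [0, 0, 0], 50]]' --squeeze 40

```text
clock: 18.67
position: [0.4677, 0.2448, -0.0214]
tool_rot: [3.14, -0.0, 1.953]
force: [-0.4, -1.1, 6.5]
grip_width: 0.0556
finger_force: 42.3
```

Call:
move_arm --series '[[[0, 0, -1], [0, 0, 0], 50], [[0, 0, -3], [0, 0, 0], 50], [[0, 0, -6], [0, 0, 0], 50], [[0, 0, -9], [0, 0, 0], 50], [[0, 0, -12], [0, 0, 0], 50], [[0, 0, -15], [0, 0, 0], 50], [[0, 0, -18], [0, 0, 0], 50], [[0, 0, -19.2], [0, 0, 0], 50], [[-2, 0.6, -19.2], [0, 0, 0.06], 50], [[-5, 1.5, -19.2], [0, 0, 0.12], 50], [[-8.5, 2.6, -19.2], [0, 0, 0.2], 50], [[-12, 3.6, -19.2], [0, 0, 0.28], 50], [[-15.5, 4.7, -19.2], [0, 0, 0.36], 50], [[-19, 5.7, -19.2], [0, 0, 0.43], 50], [[-22.5, 6.8, -19.2], [0, 0, 0.5], 50], [[-25.5, 7.7, -19.2], [0, 0, 0.55], 50], [[-27.6, 8.3, -19.2], [0, 0, 0.55], 50], [[-27.6, 8.3, -19.2], [0, 0, 0.55], 50], [[-27.6, 8.3, -19.2], [0, 0, 0.55], 50], [[-27.6, 8.3, -19.2], [0, 0, 0.55], 50]]'

```text
clock: 20.33
position: [0.6466, 0.0199, 0.1691]
tool_rot: [-3.14, -0.0, 1.404]
force: [-0.2, -0.5, -1.8]
grip_width: 0.0561
finger_force: 43.6
```

```bash
python3 - <<'E'
from h import *
st=bot.observe(); print(st["position"],st["tool_rot"],st["grip_width"],st["force"])
im,d=bot.grab_frame("wrist"); P=cloud("wrist",d,d>0,st)
for z in (.151,.238):
    Q=P[(abs(P[:,2]-z)<.007)&(np.hypot(P[:,0]-.648,P[:,1]-.02)<.12)]
    L=(Q[:,:2]-[.648,.0195])@np.array([[.986,.166],[-.166,.986]]); print(z,len(Q),np.percentile(L,[0.5,5,50,95,99.5],axis=0).round(3).tolist(),np.median(Q[:,2]))
E
```

```text
[0.64657894 0.01988304 0.16914274] [-3.14041972e+00 -1.67930084e-04  1.40375064e+00] 0.056103803130082064 [-0.21320744 -0.50301693 -1.77416927]
0.151 5622 [[-0.032, 0.041], [-0.029, 0.043], [0.0, 0.056], [0.029, 0.069], [0.033, 0.07]] 0.15175196929304657
0.238 28337 [[-0.047, -0.023], [-0.028, -0.018], [-0.001, 0.016], [0.026, 0.048], [0.045, 0.05]] 0.23424886973864395
```

Call:
move_arm --series '[[[0, 0.1, 1], [0, 0, 0], 50], [[0, 0.1, 2], [0, 0, 0], 50], [[0, 0.1, 2.8], [0, 0, 0], 50], [[0, 0.1, 3.2], [0, 0, 0], 50], [[0, 0.1, 3.5], [0, 0, 0], 50], [[0, 0.1, 3.7], [0, 0, 0], 50], [[0, 0.1, 3.8], [0, 0, 0], 50], [[0, 0.1, 3.9], [0, 0, 0], 50], [[0, 0.1, 3.9], [0, 0, 0], 50], [[0, 0.1, 3.9], [0, 0, 0], 50]]'

```text
clock: 21.22
position: [0.6483, 0.0195, 0.1308]
tool_rot: [3.141, -0.0, 1.404]
force: [-0.8, -0.1, -2.0]
grip_width: 0.0558
finger_force: 43.5
```

Call:
move_arm --series '[[[0, 0, 0.1], [0, 0, 0], 50], [[0, 0, 0.1], [0, 0, 0], 50], [[0, 0, 0.2], [0, 0, 0], 50], [[0, 0, 0.2], [0, 0, 0], 50]]'

```text
clock: 21.55
position: [0.6485, 0.0194, 0.1306]
tool_rot: [3.14, 0.0, 1.404]
force: [-11.4, -1.0, 23.1]
grip_width: 0.0556
finger_force: 46.4
```

Seated. I release, rise and step back.

Call:
move_arm --series '[[[0, 0, -0.1], [0, 0, 0], 50], [[0, 0, -0.1], [0, 0, 0], 70], [[0, 0, -0.1], [0, 0, 0], 100], [[0, 0, -0.1], [0, 0, 0], 100], [[0, 0, -0.1], [0, 0, 0], 100], [[0, 0, -0.1], [0, 0, 0], 100], [[0, 0, -1.5], [0, 0, 0], 100], [[0, 0, -4], [0, 0, 0], 100], [[0, 0, -7], [0, 0, 0], 100], [[0, 0, -10], [0, 0, 0], 100], [[0, -4, -10], [0, 0, 0], 100], [[0, -8, -10], [0, 0, 0], 100], [[0, -12, -10], [0, 0, 0], 100], [[0, -15, -10], [0, 0, 0], 100], [[0, -18, -10], [0, 0, 0], 100], [[0, -18, -10], [0, 0, 0], 100], [[0, -18, -10], [0, 0, 0], 100]]'

```text
clock: 22.97
position: [0.4701, 0.0494, 0.2292]
tool_rot: [3.14, 0.0, 1.404]
force: [0.2, 0.3, -0.1]
grip_width: 0.0853
finger_force: 0.0
```

```bash
python3 - <<'E'
from h import *
print(bot.observe()["force"])
for c in ("top","scene"):
    for z in (.195,.152,.099):
        try: im,P=rect(c,.647,.0195,z,.12,.006)
        except Exception as e: print(z,e); continue
save("end",np.hstack([cv2.resize(im[150:300,160:340],(720,600))]))
E
```

```text
[ 0.22525989  0.27949067 -0.10916169]
top 1317 [647.3  23.7] [100.  57.] 80.4 zmed 0.1952
top 695 [646.4  23.3] [140.  66.] 80.5 zmed 0.1511
top 1455 [645.2  22.5] [164. 116.] 80.3 zmed 0.0991
scene 1109 [651.2  19.4] [100.  59.] 79.0 zmed 0.1945
scene 771 [650.2  19.1] [139.  70.] 80.3 zmed 0.1506
scene 1308 [650.2  17.7] [164. 117.] 80.5 zmed 0.0983
```

View pics/end.png

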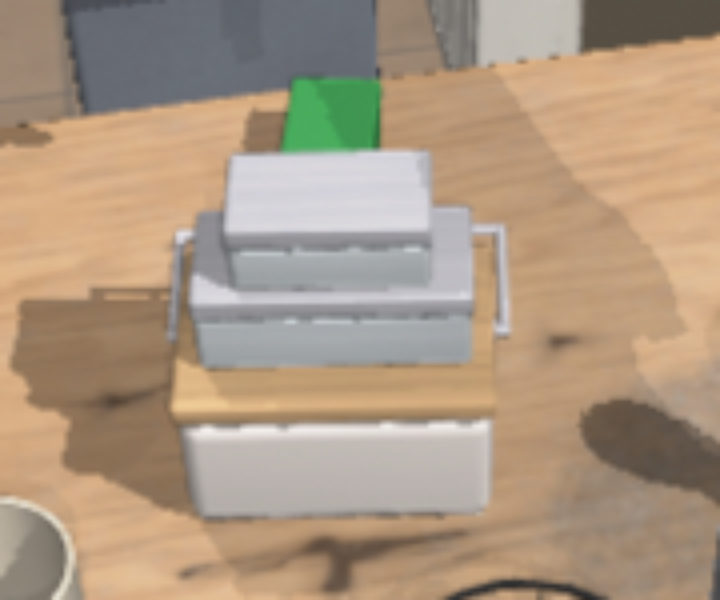

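The picture shows the bail down in front (170–505, 230), with the large tin and the small tin squarely centred on the lid. The centres agree within 3 mm, so I hand in.

```bash
python3 -c "
from workcell import bot
print(bot.job_done())"
```

```text
the job is handed in; nothing more can be done
None
```

I handed the job in at about 23 s; no verdict came back. The bail is pressed to its stop, and the larger and then the smaller tin stand on the lid with centres within about 3 mm and long sides parallel within about 2°; pressing the bail slid the box about 12 mm back (60 mm allowed).

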